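# Fit the index plate on the line carrier

## Robot

A 6-joint arm with a two-finger parallel gripper is mounted at the origin on the work surface; the furniture and walls round the work are solid. World frame = base frame: x ahead of the robot, y to its left, z up, the work surface at z = 0. Lengths are in mm, angles in degrees, forces in N, time in s.
With the tool pointing down it reaches from about 300 to 850 mm from the base axis. Payload 4.2 kg.
Tool frame: the origin (TCP) lies on the centre line of the jaws, within the pads' length; the fingertips stand 8 mm ahead of it and the grasp point (between the pads) lies 11 mm behind it; z points along the fingers, y is the line along which they close (so a half turn about z gives the same grasp; the last joint's range is limited). The gripper opens to 91 mm and grips with 3 to 60 N. Pads are 32 mm wide; open, the fingers measure 118 mm over their backs; the gripper's body (76 mm by 178 mm) begins 60 mm behind the grasp point.
Start: joints at [61.994, 18.312, 89.639, -0, 72.044, -1.146], TCP at [259.799, 512.979, 221.976] pointing down, gripper open.
Joint ranges: [-177.97, 177.97], [-48.28, 115.42], [12.27, 149.76], [-77.06, 257.06], [2.81, 150.46], [-146.56, 146.56]. Speed limits (degrees/s): [147.25, 147.25, 180, 180, 180, 180].

## Interface

Orientations are given as [roll, pitch, yaw] about the fixed x, y, z axes, in that order (R = Rz(yaw) Ry(pitch) Rx(roll)).
In Python, from workcell import telemetry, eyes, ticket gives the robot as it stands. The module is installed in compiled form; this text tells all that it offers.
- The arm moves only by the shell command python3 -m crank 'ROWS' [OPENING] [FORCE]. ROWS is JSON, a list of rows, each an object of numbers: "dx", "dy", "dz": the shift along the world's x, y, z normalised to -1 to 1, where 1 is 80 cm; "yaw": the turn about the world's z normalised to -1 to 1, where 1 is 5 degrees. A call has 1 to 10 rows; each row shifts and turns the commanded pose from where the row before left it; what a row does not reach is not made up. A row lasts 1/8 s, in which the tool goes at most 62.5 mm and 10.7 degrees, less where a joint would pass 70% of its speed; a pose out of reach is approached as far as the arm can. A call with a number of a shift or a turn outside -1 to 1 is refused whole. A call with a gripper value outside its range is refused whole. OPENING is the opening, from 0 (shut) to 1 (fully open), set as the call begins (- or left out, the last holds). The fingers move at their own pace and stop on an object; FORCE is the grip in N (left out, the last holds). Time passes only in rows, so rows that do not move let the fingers close. It gives the time, the measured TCP pose, the force, the opening and the grip force at its end, in the units of the state.
- telemetry.state(): the state, without advancing time (a new reading comes with each control period).
- eyes.grab_frame(name): name is "scene" or "top" or "wrist"; returns the picture (400x640x3 uint8, red, green, blue); there is no depth.
- eyes.calibration(name): a dict with "camera_matrix" (3x3 intrinsics, pixels), "world_from_camera" (4x4, takes a point from camera to world coordinates). Camera axes: x right, y down, z forward; pixel columns grow to the right and rows downward; lengths in mm; the calibration is good to about 2 mm. A picture is of the moment at which its call begins: read the wrist's pose just before it. calibration takes no time and is no camera call; for the wrist camera it gives the pose at the moment of the call.
- ticket.job_done(): hands the job in; it is judged then, once.
The state is a dict: "time_s": time; "qpos": joint angles; "qvel": joint speeds; "effort": joint torques, N m; "ee_pos": TCP position; "ee_rot": TCP orientation; "force": force on the tool from outside, world axes, zero at the start; "torque": the same for the moment, N m; "gripper_width": finger opening in mm; "gripper_force": force on a finger pad.
Only numpy, scipy, OpenCV 4.12 (cv2) and the standard library are available. Lean on these libraries where they do the work, as an engineer would, in place of code of your own. Each camera call takes 0.05 s, during which the arm holds its last target. There are 200 camera calls.

## Task

On the belt stands a grey carrier with an upright shaft and a short locating pin beside it. Take the index plate, the flanged part whose ear has a square slot through it, and lower it gently over the shaft with the pin coming up through the slot, until it lies flat on the carrier; let go of it there, do not drop it. Leave the plain round flange, which has no ear, where it lies.

Things in the scene. Friction and masses are not known exactly. Their poses are not given: they have to be found in the camera images.
- index_plate_grip (a point): Index plate, bare steel, loose: round flange 76 mm across, 10 thick; flat ear 44 wide, 8 thick, to 74 mm from the hub axis; hub above it square outside, 44 x 44 mm, faces square to x and y, top 50 mm above the underside; 34 mm bore right through. Up to 0.3 kg. Lies flat left of the belt. Point: on the hub axis, 34 mm above the underside; grip the hub here. z up, x towards the ear.
- pin_slot (a point): Middle of the square slot (26 x 26 mm, right through) in the ear of the index plate: 52 mm from the hub axis along the plate's x, 4 mm above its underside. Axes as the index plate's.
- carrier_seat (a point): Fixed grey carrier, 140 x 96 mm, on the belt. Point: on the shaft axis at seat height, 28 mm above the belt. z up. Shaft 18 mm thick, ends 54 mm above the seat, last 16 mm tapered. Locating pin 8 mm thick, ends 18 mm above the seat, last 6 mm tapered, 52 mm from the shaft axis along x. Seated, the plate's underside is at this height and its x along this x (play about 8 mm, 10 degrees).
- plain_flange_grip (a point): Plain flange, bare steel, loose, not to be used: round, 84 mm across, 10 mm thick, with the same square hub and bore but no ear and no slot; lies left of the belt too. Point: on its hub axis, 34 mm above its underside.
Things that resemble listed ones, but are neither listed nor needed, are in the scene too. Leave any brown look-alike of the part that bears carrier_seat alone.

How it is judged (in metres and radians):
At the end, for the whole second after the job is handed in: The index plate lies flat on the carrier's seat (within 4 mm in height and 4 degrees of level), its hub axis within 13 mm of the shaft axis and the middle of its slot within 16 mm of the locating pin, at rest; the plain flange lies within 40 mm of where it was (horizontal distance between index_plate_grip and carrier_seat below 0.013 m and z of index_plate_grip in the frame of carrier_seat between 0.03 and 0.038 m and x of pin_slot in the frame of carrier_seat between 0.036 and 0.068 m and y of pin_slot in the frame of carrier_seat between -0.016 and 0.016 m and angle between index_plate_grip's own z axis and vertical below 0.07 rad and linear speed of index_plate below 0.02 m/s and distance of plain_flange_grip from where it was at the start of the episode below 0.04 m); the robot touches nothing.
It fails at once if the index plate is dropped onto the carrier (falls free of the fingers by more than about 12 mm) (horizontal distance between index_plate_grip and carrier_seat below 0.05 m and contact force between the fingers and index_plate below 0.1 N and linear speed of index_plate above 0.5 m/s).
It fails at once if the plain flange is carried off or pushed more than 40 mm (distance of plain_flange_grip from where it was at the start of the episode above 0.04 m).
It also fails if it takes over 32 s, if anything falls off the work surface, if the arm or the gripper's body presses on something with over 40 N, if the wrist force passes 120 N, or if a joint passes its speed limit or range.

## Working session

There is one attempt and no reset: what is moved stays moved. The work goes in short steps, Python scripts to look and compute and a shell command to move; the robot and the scene stay as the last step left them, time stands still between calls to the robot, and variables do not carry over. Pictures are saved under pics/ and viewed, at most 10 in all, crops included, and the job is handed in when it is done.

```bash
mkdir -p pics; cat > h.py <<'E'
import numpy as np, cv2
from workcell import telemetry, eyes
def grab(n,f):
    c=eyes.calibration(n); im=eyes.grab_frame(n); cv2.imwrite(f'pics/{f}.png',im[:,:,::-1]); np.savez(f'pics/{f}.npz',K=c['camera_matrix'],T=c['world_from_camera']); return im
def ray(f,uv,z):
    d=np.load(f'pics/{f}.npz'); K,T=d['K'],d['T']
    r=T[:3,:3]@np.linalg.solve(K,[uv[0],uv[1],1.]); o=T[:3,3]; return o+r*(z-o[2])/r[2]
E
python3 - <<'E'
from h import *
for n in ['scene','top','wrist']:
    grab(n,n+'1'); print(n,np.round(eyes.calibration(n)['world_from_camera'],2).tolist())
s=telemetry.state(); print(s['time_s'],s['ee_pos'],s['ee_rot'])
a=[cv2.imread(f'pics/{n}1.png') for n in ['top','wrist']]
E
```

```text
scene [[0.62, 0.66, -0.42, 981.64], [0.78, -0.51, 0.35, -421.57], [0.01, -0.55, -0.83, 1105.31], [0.0, 0.0, 0.0, 1.0]]
top [[0.02, -0.99, 0.12, 310.7], [-1.0, -0.02, 0.01, 19.95], [-0.0, -0.12, -0.99, 1019.57], [0.0, 0.0, 0.0, 1.0]]
wrist [[0.45, 0.86, 0.24, 192.54], [0.89, -0.43, -0.12, 546.45], [-0.0, 0.27, -0.96, 384.91], [0.0, 0.0, 0.0, 1.0]]
0.15 [259.62252281 512.66485762 221.34604196] [-1.79926887e+02 -1.06677102e-03  1.53139925e+02]
```

View pics/top1.png

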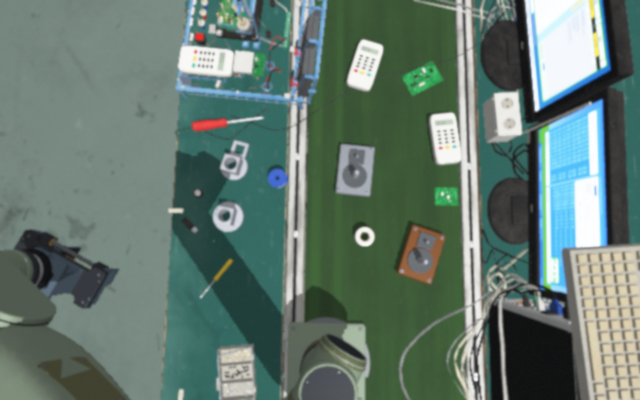

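View pics/scene1.png

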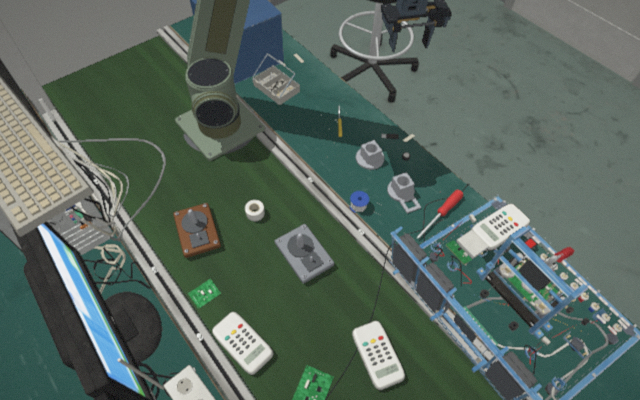

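Candidates, in top-view pixels: the part at (234,163) has an ear with a square hole at (241,147), which fits the index plate. The part at (228,215) has no ear, so it is the plain flange. The grey block at (355,170) is the carrier, and the brown one at (421,252) is the look-alike. I'll confirm with an enlarged crop.

```bash
python3 - <<'E'
import cv2,numpy as np
t=cv2.imread('pics/top1.png'); s=cv2.imread('pics/scene1.png')
r=lambda im,x,y,w,h,k:cv2.resize(im[y:y+h,x:x+w],None,fx=k,fy=k,interpolation=cv2.INTER_CUBIC)
a=r(t,200,135,65,50,6);b=r(t,325,135,65,70,6)[:300]; b=r(t,325,138,60,60,5)
c=r(s,345,130,75,90,3.3333);d=r(s,265,215,75,70,4)
W=np.zeros((600,790,3),np.uint8)
W[:300,:390]=a;W[:300,400:700]=b;W[300:600,:c.shape[1]]=c[:300];W[310:590,400:700]=d
cv2.imwrite('pics/crop1.png',W)
E
```

```text
(no output)
```

View pics/crop1.png

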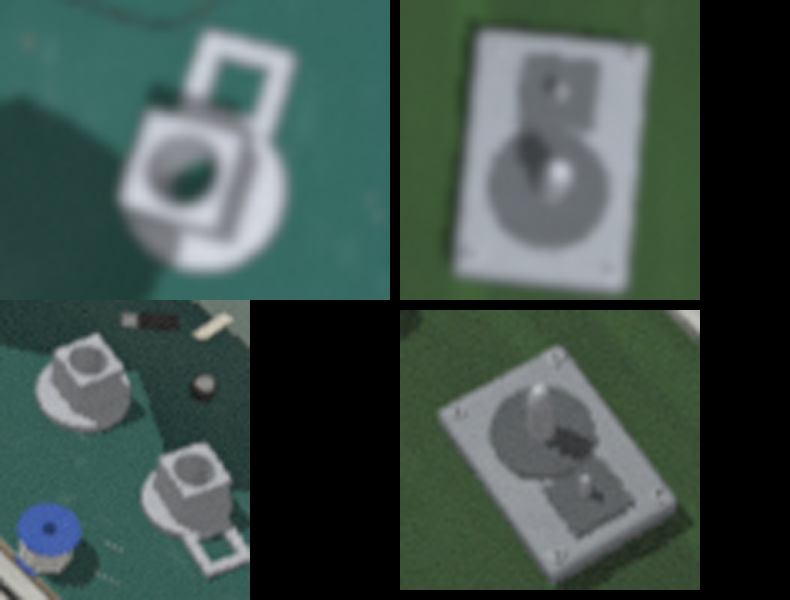

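View pics/wrist1.png

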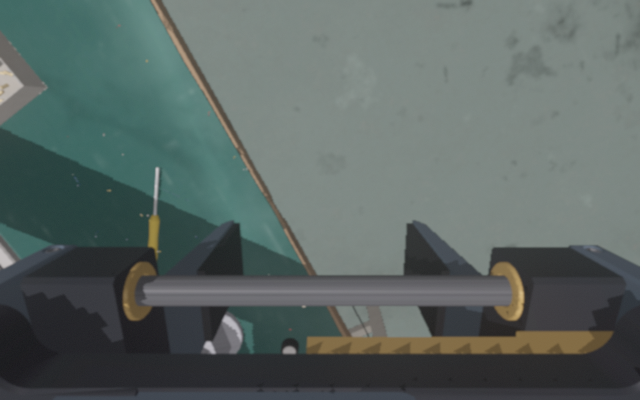

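The crop confirms the index plate, with its hub top near top-view pixel (230,163) and its slot near (240,150). The grey carrier's pin is on the +x side of the shaft. The wrist view shows only a sliver of a part near (225,335), and the fingers hide the rest.

```bash
cat >> h.py <<'E'
def tri(pairs):
    A=[];b=[]
    for f,uv in pairs:
        d=np.load(f'pics/{f}.npz'); K,T=d['K'],d['T']; r=T[:3,:3]@np.linalg.solve(K,[uv[0],uv[1],1.]); r/=np.linalg.norm(r)
        P=np.eye(3)-np.outer(r,r); A.append(P); b.append(P@T[:3,3])
    return np.linalg.lstsq(np.vstack(A),np.hstack(b),rcond=None)[0]
E
python3 - <<'E'
from h import *
np.set_printoptions(precision=1,suppress=True)
for n,a,b in [('shaft',(356.4,172.4),(300,234.5)),('pin',(357.4,156.4),(311.3,257.5)),('c1',(340.4,144),(333.8,262.5)),('c2',(375,147),(303.8,276)),('c3',(370.6,196),(275,240.5)),('c4',(336.4,193),(304.3,224.3)),
 ('hub',(230.5,162.8),(403.5,181)),('slot',(240.3,149.7),(345+223/3.333,130+245/3.333)),('flange',(228,214),(345+89/3.333,130+60/3.333))]:
    print(n,tri([('top1',a),('scene1',b)]))
print(ray('top1',(230.5,162.8),50),ray('top1',(240.3,149.7),8),ray('scene1',(403.5,181),50))
# carrier mask rect in top
t=cv2.imread('pics/top1.png')
m=((t.max(2).astype(int)-t.min(2)<40)&(t[:,:,1]>80)).astype(np.uint8); r=np.zeros_like(m); r[135:205,325:385]=m[135:205,325:385]
c=max(cv2.findContours(r,0,2)[0],key=cv2.contourArea); print(cv2.minAreaRect(c), cv2.boxPoints(cv2.minAreaRect(c)))
E
```

```text
shaft [500.5 -70.9  77.7]
pin [552.8 -76.8  40.4]
c1 [591.8 -32.5  19.7]
c2 [ 580.6 -123.8   41.1]
c3 [ 447.1 -114.7   20.8]
c4 [453.9 -21.7  15.9]
hub [527.9 268.6  46.6]
slot [578.3 256.6   3.3]
flange [389.2 269.9  55.6]
[526.5 266.7  50. ] [574.2 251.2   8. ] [529.7 267.5  50. ]
((354.5, 169.5), (69.0, 59.0), 90.0) [[325. 135.]
 [384. 135.]
 [384. 204.]
 [325. 204.]]
```

```bash
python3 -m crank '[{"dx":0.048,"dy":-0.0437,"yaw":0.31},{"dx":0.048,"dy":-0.0437,"yaw":0.31},{"dx":0.048,"dy":-0.0437,"yaw":0.31},{"dx":0.048,"dy":-0.0437,"yaw":0.31},{"dx":0.048,"dy":-0.0437,"yaw":0.31},{"dx":0.048,"dy":-0.0437,"yaw":0.31},{"dx":0.048,"dy":-0.0437,"yaw":0.31},{"dx":0},{"dx":0}]' 0.8 20
python3 - <<'E'
from h import *
s=telemetry.state(); grab('wrist','w2'); print(s['ee_pos'],s['ee_rot'],s['qpos'])
E
```

```text
[259.62252281 512.66485762 221.34604196] [-1.79926887e+02 -1.06677102e-03  1.53139925e+02] [ 6.19950881e+01  1.83421089e+01  8.96871890e+01 -4.14418200e-04
  7.20438220e+01 -1.14470925e+00]validation failed for argument at $[0]...
```

View pics/w2.png

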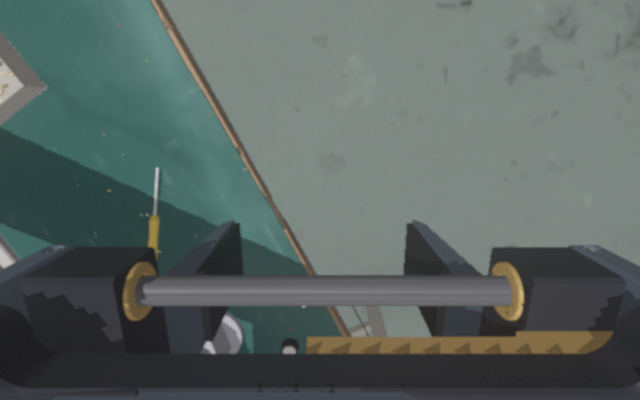

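The call was refused, so the arm hasn't moved. I'll try again with all four keys in every row.

```bash
python3 -m crank '[{"dx":0.048,"dy":-0.0437,"dz":0,"yaw":0.31},{"dx":0.048,"dy":-0.0437,"dz":0,"yaw":0.31},{"dx":0.048,"dy":-0.0437,"dz":0,"yaw":0.31},{"dx":0.048,"dy":-0.0437,"dz":0,"yaw":0.31},{"dx":0.048,"dy":-0.0437,"dz":0,"yaw":0.31},{"dx":0.048,"dy":-0.0437,"dz":0,"yaw":0.31},{"dx":0.048,"dy":-0.0437,"dz":0,"yaw":0.31},{"dx":0,"dy":0,"dz":0,"yaw":0},{"dx":0,"dy":0,"dz":0,"yaw":0}]' 0.8 20 && python3 - <<'E'
from h import *
s=telemetry.state(); grab('wrist','w3'); print(s['ee_pos'],s['ee_rot'],s['qpos'])
E
```

```text
time_s: 1.32
ee_pos: [528.2, 268.3, 221.6]
ee_rot: [-180.0, -0.1, 163.9]
force: [-1.0, -0.5, 0.6]
gripper_width: 73.1
gripper_force: 0.0
[528.20035292 268.30257627 221.6164407 ] [-1.79990901e+02 -6.52942638e-02  1.63947678e+02] [ 2.57959633e+01  1.99304956e+01  8.72685847e+01  3.84939400e-02
  7.28556328e+01 -4.81630849e+01]
```

View pics/w3.png

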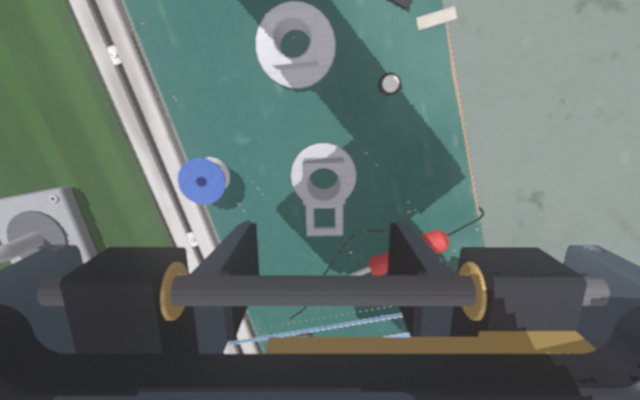

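The wrist view shows the index plate with its bore at (323,180), its slot at (324,216) and its ear pointing straight down the picture. The plain flange is at (295,43) and the blue spool at (202,181).

```bash
python3 - <<'E'
from h import *
np.set_printoptions(precision=1,suppress=True)
h=ray('w3',(323.5,180),50); s=ray('w3',(324.5,216.5),7); print(h,s,np.linalg.norm((s-h)[:2]),np.degrees(np.arctan2(*(s-h)[1::-1])))
a,b=ray('w3',(307,237),8),ray('w3',(343,235.5),8); d=b-a; print(np.linalg.norm(d),np.degrees(np.arctan2(d[1],d[0]))-90, (a+b)/2)
a=ray('w3',(324,143),10);print('flange edge',a)
print('spool',ray('w3',(202,181),45), 'fl',ray('w3',(295,43),50))
im=cv2.imread('pics/w3.png')[130:250,270:380]; cv2.imwrite('pics/c3.png',cv2.resize(im,None,fx=5,fy=5,interpolation=2))
E
```

```text
[524.6 268.9  50. ] [577.  255.1   7. ] 54.15402188039702 -14.747918368723155
44.15014519925843 -13.483267744561019 [601.3 248.7   8. ]
flange edge [492.  278.8  10. ]
spool [491.2 145.1  45. ] fl [392.1 279.3  50. ]
```

View pics/c3.png

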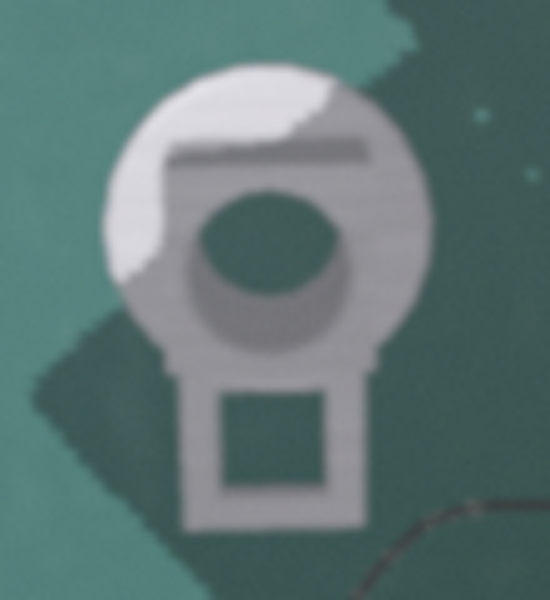

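The bore circle's centre is at about (323.8,184.4), so the hub axis is at roughly (529.5, 267) with a yaw of about -14°. I'll descend and grip.

```bash
python3 -m crank '[{"dx":0.0017,"dy":-0.0015,"dz":-0.05,"yaw":0.4},{"dx":0,"dy":0,"dz":-0.05,"yaw":0},{"dx":0,"dy":0,"dz":-0.05,"yaw":0},{"dx":0,"dy":0,"dz":-0.05,"yaw":0},{"dx":0,"dy":0,"dz":-0.03,"yaw":0},{"dx":0,"dy":0,"dz":-0.017,"yaw":0},{"dx":0,"dy":0,"dz":0,"yaw":0}]' 0.8 30 && python3 -m crank '[{"dx":0,"dy":0,"dz":0,"yaw":0},{"dx":0,"dy":0,"dz":0,"yaw":0},{"dx":0,"dy":0,"dz":0,"yaw":0},{"dx":0,"dy":0,"dz":0,"yaw":0},{"dx":0,"dy":0,"dz":0,"yaw":0},{"dx":0,"dy":0,"dz":0,"yaw":0}]' 0.3 30
```

```text
time_s: 2.25
ee_pos: [529.2, 267.6, 24.0]
ee_rot: [-180.0, -0.1, 166.1]
force: [0.6, 0.4, 0.9]
gripper_width: 72.8
gripper_force: 0.0
time_s: 3.0
ee_pos: [530.4, 267.4, 25.1]
ee_rot: [179.9, 0.1, 166.0]
force: [-1.4, 1.6, 5.5]
gripper_width: 44.0
gripper_force: 29.9
```

```bash
python3 -m crank '[{"dx":0,"dy":0,"dz":0.03,"yaw":0},{"dx":0,"dy":0,"dz":0.056,"yaw":0},{"dx":0,"dy":0,"dz":0.056,"yaw":0},{"dx":0,"dy":0,"dz":0.056,"yaw":0},{"dx":0,"dy":0,"dz":0.03,"yaw":0}]' && python3 -m crank '[{"dx":0.0143,"dy":-0.0604,"dz":0,"yaw":0.25},{"dx":0.0143,"dy":-0.0604,"dz":0,"yaw":0.25},{"dx":0.0143,"dy":-0.0604,"dz":0,"yaw":0.25},{"dx":0.0143,"dy":-0.0604,"dz":0,"yaw":0.25},{"dx":0.0143,"dy":-0.0604,"dz":0,"yaw":0.25},{"dx":0.0143,"dy":-0.0604,"dz":0,"yaw":0.25},{"dx":0.0143,"dy":-0.0604,"dz":0,"yaw":0.25},{"dx":0,"dy":0,"dz":0,"yaw":0},{"dx":0,"dy":0,"dz":0,"yaw":0},{"dx":0,"dy":0,"dz":0,"yaw":0}]' && python3 - <<'E'
from h import *
grab('wrist','w4')
E
```

```text
time_s: 3.62
ee_pos: [530.2, 266.9, 208.4]
ee_rot: [180.0, 0.1, 166.0]
force: [-0.2, -0.4, -3.4]
gripper_width: 43.9
gripper_force: 29.9
time_s: 4.88
ee_pos: [609.5, -70.0, 206.3]
ee_rot: [180.0, -0.1, 174.8]
force: [0.4, -0.8, -1.9]
gripper_width: 43.9
gripper_force: 29.9
```

View pics/w4.png

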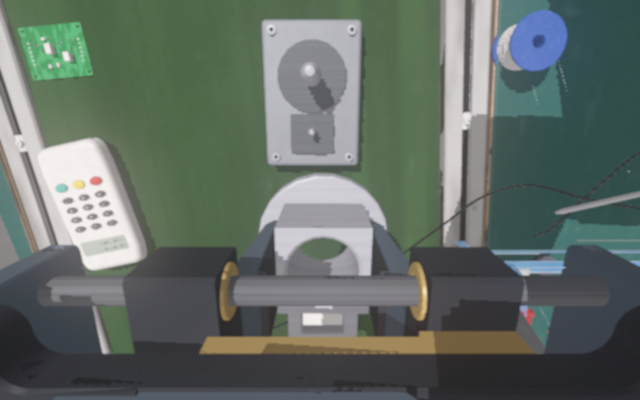

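The wrist view shows the carrier squarely, with corners near (262,20), (361,20), (357,165) and (266,165), the shaft tip at (309,70) and the pin tip at (312,131). The plate is held straight.

```bash
python3 - <<'E'
from h import *
np.set_printoptions(precision=1,suppress=True)
im=cv2.imread('pics/w4.png'); m=(im.max(2).astype(int)-im.min(2)<25).astype(np.uint8)*255; m[:, :240]=0; m[:,390:]=0; m[171:]=0
m=cv2.morphologyEx(m,cv2.MORPH_OPEN,np.ones((5,5)))
c=max(cv2.findContours(m,0,2)[0],key=cv2.contourArea); h=cv2.convexHull(c); q=cv2.approxPolyDP(h,6,True)[:,0]; print(q.tolist())
P=np.array([ray('w4',p,28) for p in q]);print(P, np.linalg.norm(P-np.roll(P,-1,0),axis=1),P.mean(0))
for p,z in [((309.5,69.5),82),((312,130.5),46),((312,77),28),((313,135),28)]: print(ray('w4',p,z))
A=(ray('w4',(309.5,69.5),82)+0); B=ray('w4',(312,130.5),46); print(np.degrees(np.arctan2(*(B-A)[1::-1])),np.linalg.norm((B-A)[:2]))
for p,r in [((309.5,69.5),(300,234.5)),((312,130.5),(311.3,257.5))]: print(tri([('w4',p),('scene1',r)]))
E
```

```text
[[262, 19], [302, 11], [361, 20], [360, 170], [266, 164]]
[[ 449.1 -113.6   28. ]
 [ 445.8  -75.7   28. ]
 [ 458.3  -21.6   28. ]
 [ 599.9  -31.2   28. ]
 [ 584.6 -128.6   28. ]] [ 38.1  55.5 141.9  98.6 136.4] [507.6 -74.2  28. ]
[502.9 -72.4  82. ]
[553.8 -76.6  46. ]
[504.  -72.2  28. ]
[559.4 -76.7  28. ]
-4.740880113232547 51.06322094217405
[503.4 -72.   83.2]
[554.3 -76.3  42.6]
```

```bash
python3 -m crank '[{"dx":-0.033,"dy":-0.001,"dz":0,"yaw":0},{"dx":-0.034,"dy":-0.001,"dz":0,"yaw":0},{"dx":-0.034,"dy":-0.001,"dz":0,"yaw":0},{"dx":-0.033,"dy":0,"dz":0,"yaw":0},{"dx":0,"dy":0,"dz":-0.03,"yaw":0},{"dx":0,"dy":0,"dz":-0.04,"yaw":0},{"dx":0,"dy":0,"dz":-0.03,"yaw":0},{"dx":0,"dy":0,"dz":0,"yaw":0},{"dx":0,"dy":0,"dz":0,"yaw":0},{"dx":0,"dy":0,"dz":0,"yaw":0}]' && python3 - <<'E'
from h import *
grab('wrist','w5');grab('scene','s5')
a=cv2.imread('pics/w5.png')[150:370,200:440];b=cv2.imread('pics/s5.png')[150:320,210:380]
a=cv2.resize(a,None,fx=1.6,fy=1.6);b=cv2.resize(b,None,fx=2.2,fy=2.2,interpolation=2)
W=np.zeros((400,784,3),np.uint8);W[:352,:384]=a;W[:374,400:774]=b;cv2.imwrite('pics/c5.png',W)
E
```

```text
time_s: 6.18
ee_pos: [503.8, -73.5, 128.1]
ee_rot: [-180.0, 0.2, 174.8]
force: [0.1, -0.4, -2.5]
gripper_width: 44.2
gripper_force: 29.9
```

View pics/c5.png

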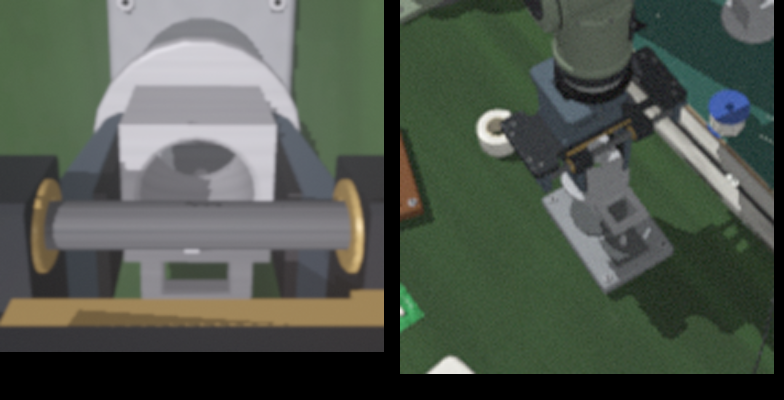

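The plate hangs level above the carrier with its ear over the pin. I'll lower it in stages and watch the force.

```bash
python3 -m crank '[{"dx":0,"dy":0.001,"dz":-0.012,"yaw":0},{"dx":0,"dy":0,"dz":-0.012,"yaw":0},{"dx":0,"dy":0,"dz":-0.012,"yaw":0},{"dx":0,"dy":0,"dz":-0.012,"yaw":0},{"dx":0,"dy":0,"dz":0,"yaw":0}]'; python3 -m crank '[{"dx":0,"dy":0,"dz":-0.01,"yaw":0},{"dx":0,"dy":0,"dz":-0.01,"yaw":0},{"dx":0,"dy":0,"dz":-0.01,"yaw":0},{"dx":0,"dy":0,"dz":0,"yaw":0},{"dx":0,"dy":0,"dz":0,"yaw":0}]'
```

```text
time_s: 6.9
ee_pos: [502.1, -72.7, 87.3]
ee_rot: [180.0, -0.1, 174.7]
force: [0.4, 0.8, -1.8]
gripper_width: 43.9
gripper_force: 29.9
time_s: 7.52
ee_pos: [503.0, -72.8, 64.4]
ee_rot: [180.0, 0.0, 174.7]
force: [0.5, 0.3, -3.0]
gripper_width: 43.9
gripper_force: 29.9
```

Nothing is touching so far, and the underside is about 12 mm above the seat. I'll go on in small steps.

```bash
python3 -m crank '[{"dx":0,"dy":0,"dz":-0.005,"yaw":0},{"dx":0,"dy":0,"dz":-0.005,"yaw":0},{"dx":0,"dy":0,"dz":0,"yaw":0},{"dx":0,"dy":0,"dz":0,"yaw":0}]'; python3 -m crank '[{"dx":0,"dy":0,"dz":-0.002,"yaw":0},{"dx":0,"dy":0,"dz":-0.001,"yaw":0},{"dx":0,"dy":0,"dz":0,"yaw":0},{"dx":0,"dy":0,"dz":0,"yaw":0}]'
```

```text
time_s: 8.02
ee_pos: [502.9, -72.8, 56.4]
ee_rot: [180.0, 0.0, 174.7]
force: [0.3, -1.0, -1.8]
gripper_width: 43.9
gripper_force: 29.9
time_s: 8.52
ee_pos: [502.8, -72.8, 54.1]
ee_rot: [180.0, 0.0, 174.7]
force: [-0.5, -0.0, -1.1]
gripper_width: 44.1
gripper_force: 29.9
```

```bash
python3 -m crank '[{"dx":0,"dy":0,"dz":-0.0012,"yaw":0},{"dx":0,"dy":0,"dz":-0.0012,"yaw":0},{"dx":0,"dy":0,"dz":0,"yaw":0},{"dx":0,"dy":0,"dz":0,"yaw":0}]'
```

```text
time_s: 9.02
ee_pos: [502.8, -72.8, 54.0]
ee_rot: [180.0, 0.0, 174.7]
force: [-5.1, 0.0, 14.4]
gripper_width: 44.0
gripper_force: 29.9
```

It made contact at the expected seat height, with 14 N upward. I'll release it and check before withdrawing.

```bash
python3 -m crank '[{"dx":0,"dy":0,"dz":0,"yaw":0},{"dx":0,"dy":0,"dz":0,"yaw":0},{"dx":0,"dy":0,"dz":0,"yaw":0},{"dx":0,"dy":0,"dz":0,"yaw":0}]' 0.8; python3 -m crank '[{"dx":0,"dy":0,"dz":0.02,"yaw":0},{"dx":0,"dy":0,"dz":0.04,"yaw":0},{"dx":0,"dy":0,"dz":0.05,"yaw":0},{"dx":0,"dy":0,"dz":0.05,"yaw":0},{"dx":0.05,"dy":0,"dz":0.03,"yaw":0},{"dx":0.05,"dy":0,"dz":0,"yaw":0},{"dx":0.03,"dy":0,"dz":0,"yaw":0},{"dx":0,"dy":0,"dz":0,"yaw":0},{"dx":0,"dy":0,"dz":0,"yaw":0}]'; python3 - <<'E'
from h import *
grab('wrist','w6');grab('scene','s6')
a=cv2.imread('pics/w6.png')[0:230,200:440];b=cv2.imread('pics/s6.png')[170:320,210:380]
a=cv2.resize(a,None,fx=1.6,fy=1.6);b=cv2.resize(b,None,fx=2.2,fy=2.2,interpolation=2)
W=np.zeros((400,784,3),np.uint8);W[:a.shape[0],:384]=a;W[:b.shape[0],400:774]=b;cv2.imwrite('pics/c6.png',W)
E
```

```text
time_s: 9.52
ee_pos: [502.8, -72.7, 51.9]
ee_rot: [180.0, -0.0, 174.7]
force: [-0.4, -0.4, -0.5]
gripper_width: 72.7
gripper_force: 0.0
time_s: 10.65
ee_pos: [605.8, -72.7, 203.6]
ee_rot: [180.0, -0.1, 174.7]
force: [-0.5, 0.2, 0.2]
gripper_width: 73.0
gripper_force: 0.0
```

View pics/c6.png

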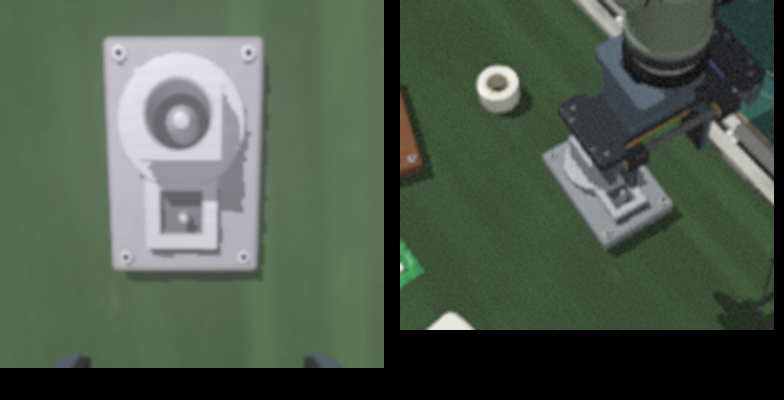

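The plate lies flat on the carrier, with the shaft centred in the bore at crop pixel (180,118) and the pin centred in the slot at (183,217). The gripper is clear of everything.

```bash
python3 -c "from workcell import ticket; print(ticket.job_done())"
```

```text
the job is handed in; nothing more can be done
None
```

The index plate is seated flat on the grey carrier with the shaft through its bore and the pin through its slot; it was released gently, the plain flange was never touched, and the job was handed in at about 11 s of the 32 s allowed (no verdict was returned).

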